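Rebuild the fume-filter stack on its stand

TASK

Build up the fume-filter stack on the upright rod of the square-footed stand, threading the parts on one at a time in this order from the bottom: the pleated filter ring, the square plate, the small plain sleeve, and last the knobbed cap, each lying flat on the one below. Lower the parts rather than dropping them, leave the round-footed spare stand empty, do not shift or tip the jar and the black nozzle that stand among the parts, and finish with everything let go and still.

Things in the scene. Friction and masses are not known exactly. Their poses are not given: they have to be found in the camera images.
- seat: The stand to build on, fixed to the table: a flat SQUARE aluminium foot 100 x 100 mm, 10 mm thick, with an upright steel rod 10 mm in diameter at its centre; the rod's top is 70 mm above the table. Origin: centre of the foot's underside, on the table, on the rod's axis; z up, x and y along the foot's sides.
- spare_stand: The spare stand, fixed, to be left empty: the same rod (10 mm diameter, top 70 mm above the table) on a flat ROUND aluminium foot 100 mm in diameter, 10 mm thick. Origin: centre of the foot's underside, on the table.
- filter: Pleated filter ring: white ring, vertical pleats all round its side, outer diameter 64 mm over the pleats (the hard ring under them, which the fingers meet, is 62 mm), 22 mm tall, a round hole 20 mm in diameter right through it. Loose, lies flat, about 60 to 130 g. Origin: centre of its underside; z up through the hole.
- plate: Square dark steel plate, 56 x 56 mm, 12 mm thick, a round hole 20 mm in diameter right through its centre. Loose, lies flat, about 100 to 210 g. Origin: centre of its underside; z up, x and y square to its sides (at the start within 0.35 rad of the world's x and y).
- sleeve: Small plain steel sleeve (thick ring, smooth side), outer diameter 44 mm, 18 mm tall, a round hole 20 mm in diameter right through it. Loose, stands upright, about 70 to 140 g. Origin: centre of its underside; z up through the hole.
- cap: Knobbed aluminium cap: round flange 56 mm in diameter and 10 mm thick, with a ribbed knob on top, 30 mm in diameter (about 32 mm over the ribs) and 24 mm tall (from 10 to 34 mm above the underside). Its underside has a blind round hole 20 mm in diameter and 10 mm deep that goes over the rod's end. Loose, stands knob up, about 55 to 115 g. Origin: centre of its underside; z up.
- nozzle: Bystander, loose: black flared suction nozzle standing mouth down, 68 mm wide at the foot, narrowing to a neck 26 mm wide, 72 mm tall. Origin: centre of its underside.
- jar: Bystander, loose: small clear jar with a white lid and a paper label, 48 mm in diameter, 58 mm tall. Origin: centre of its underside.
Things that resemble listed ones, but are neither listed nor needed, are in the scene too. What is shaped like the cap but pink or turquoise is not meant.

How it is judged:
By the outcome, as a careful person would: the job done as asked, in the order asked, and still so for the second after the job is handed in, with the robot touching nothing.
It also fails if it takes over 99 s, if anything falls off the work surface, if the arm or the gripper's body presses on something with over 40 N, if the wrist force passes 120 N, or if a joint passes its speed limit or range.

ROBOT

A 6-joint arm with a two-finger parallel gripper is mounted at the origin on the work surface. World frame = base frame: x ahead of the robot, y to its left, z up, the work surface at z = 0. Lengths are in m, angles in rad, forces in N, time in s.
With the tool pointing down it reaches from about 0.25 to 0.725 m from the base axis. Payload 4 kg.
Tool frame: the origin (TCP) lies between the finger pads; the fingertips stand 11 mm ahead of it and the grasp point (between the pads) lies 8 mm behind it (bot.tip_extent is the distance from the TCP to the fingertips, in m); z points along the fingers, y is the line along which they close (so a half turn about z gives the same grasp; the last joint's range is limited). The gripper opens to 85 mm and grips with 20 to 120 N. Pads are 22 mm wide; open, the fingers measure 114 mm over their backs; the gripper's body (76 mm by 85 mm) begins 54 mm behind the grasp point. The pads swing forward as they close: fully open they stand 13 mm farther back than shut.
Start: joints at [0, 0.241, 0.005, 1.335, 0, 1.571], TCP at [0.5, -0, 0.242] pointing down, gripper open.
Joint ranges: [-2.72, 2.72], [-1.05, 1.87], [-1.09, 1.28], [-1.99, 2.15], [-1.42, 1.44], [-3.14, 3.14]. Speed limits (rad/s): [2.79, 2.79, 3.14, 3.14, 3.14, 3.14].

INTERFACE

Orientations are given as a unit quaternion [x, y, z, w].
In Python, from workcell import bot gives the robot as it stands. The module is installed in compiled form; this text tells all that it offers.
- The arm moves only by the tool drive_tool, never from a script. Its argument "rows" is a list of rows, each an object of numbers: "dx", "dy", "dz": the shift along the tool's x, y, z in units of 50 mm (1.0 is 50 mm); "wx", "wy", "wz": the turn, a rotation vector about the tool's x, y, z in units of 5 degrees (1.0 is 5 degrees); "hand": the finger opening in mm, from 0 to 85.4. A call has 1 to 20 rows; each row is the pose to reach, as a shift and turn from the pose commanded when the call began, along the tool's axes at that moment; what a row does not reach only later rows make up. A row lasts 1/10 s, in which the tool goes at most 50 mm and 8.59 degrees, less where a joint would pass 70% of its speed; a pose out of reach is approached as far as the arm can. A call with a gripper value outside its range is refused whole. The fingers move at their own pace and stop on an object; the grip force is fixed at half the most. Time passes only in rows, so rows that repeat a pose let the fingers close. It gives the time, the measured TCP pose, the force, the opening and the grip force at its end, in the units of the state.
- bot.get_obs(): the state, without advancing time (a new reading comes with each control period).
- bot.camera(name): name is "scene" or "side" or "wrist"; returns the picture (420x560x3 uint8, red, green, blue); there is no depth.
- bot.get_calibration(name): a dict with "vfov" (degrees; the focal length in pixels is half the picture's height over the tangent of half this angle, whatever the lens; pixels are square), "cx", "cy" (the principal point, pixels), "k1" (the pictures are not rectified: a ray, as slopes to the right and down, at radius r is drawn at 1 + k1 r^2 times it, then the intrinsics apply), "origin" and "rotation" of the camera in the world; the wrist camera has in their place "mount" (4x4, takes a point from camera to tool coordinates, whose origin is the TCP and whose axes are the flange's). Camera axes: x right, y up, looking along -z (the intrinsics and any distortion apply to the point x, -y, -z); pixel columns grow to the right and rows downward; lengths in m; the calibration is good to about 2 mm. A picture is of the moment at which its call begins: read the wrist's pose just before it. get_calibration takes no time and is no camera call.
- bot.job_done(): hands the job in; it is judged then, once.
Trained networks look in the newest picture that a camera, given by its name, has taken for a name from the list of things; names that differ only in an ending like _2 or _b are one class to them, and where a whole thing is asked for, a point or a joint stands for the part that bears it (a point fixed in the world has none). Each returns a list of dicts, best first, with "score" (0 to 1); they miss things now and then, are a little off and sometimes report something else, mostly with a low value. They report only what shows in the picture. A call takes as long as a camera call. They do not tell look-alikes from the thing itself.
- bot.look_for(camera, thing): "extent" ([centre column, centre row, width, height] in pixels, round what is visible of it).
- bot.outline_of(camera, thing): "region" (420x560 bool, what is visible of it) and "extent" ([centre column, centre row, width, height] in pixels, round what is visible of it).
The state is a dict: "clock": time; "joint_pos": joint angles; "joint_vel": joint speeds; "tau": joint torques, N m; "eef_pos": TCP position; "tool_rot": TCP orientation; "ft_force": force on the tool from outside, world axes, zero at the start; "ft_torque": the same for the moment, N m; "grip_width": finger opening in m; "grasp_force": force on a finger pad.
Only numpy, scipy, OpenCV 4.12 (cv2) and the standard library are available. Lean on these libraries where they do the work, as an engineer would, in place of code of your own. Each camera call takes 0.05 s, during which the arm holds its last target. There are 200 camera calls.

## Working session

There is one attempt and no reset: what is moved stays moved. The work goes in short steps, Python scripts to look and compute and a tool call to move; the robot and the scene stay as the last step left them, time stands still between calls to the robot, and variables do not carry over. Pictures are saved under pics/ and viewed, at most 14 in all, crops included, and the job is handed in when it is done.

Besides the shell and the picture viewer there is one more tool, called after "Request:" as a command line: name --argument value ..., lists and objects as JSON in quotes. drive_tool: Moves the arm, as the interface text tells. Its arguments: {"type":"object","properties":{"rows":{"type":"array","items":{"type":"object","properties":{"dx":{"type":"number"},"dy":{"type":"number"},"dz":{"type":"number"},"wx":{"type":"number"},"wy":{"type":"number"},"wz":{"type":"number"},"hand":{"type":"number"}}}}},"required":["rows"]}

```bash
mkdir -p pics; cat > h.py <<'E'
import numpy as np, cv2
from workcell import bot
from scipy.spatial.transform import Rotation as R
def cam(name):
    c=bot.get_calibration(name)
    if 'mount' in c:
        o=bot.get_obs(); M=np.array(c['mount']); Rt=R.from_quat(o['tool_rot']).as_matrix()
        return c, Rt@M[:3,3]+np.array(o['eef_pos']), Rt@M[:3,:3]
    return c, np.array(c['origin']), np.array(c['rotation'])
def pix2w(C,u,v,z):
    c,o,Rm=C; f=210/np.tan(np.radians(c['vfov'])/2)
    d=np.array([(u-c['cx'])/f,(v-c['cy'])/f]); p=d.copy()
    for _ in range(20): p=d/(1+c['k1']*(p@p))
    r=Rm@np.array([p[0],-p[1],-1]); return o+r*(z-o[2])/r[2]
def w2pix(C,P):
    c,o,Rm=C; f=210/np.tan(np.radians(c['vfov'])/2)
    q=Rm.T@(np.array(P)-o); s=np.array([q[0],-q[1]])/-q[2]
    s=s*(1+c['k1']*(s@s)); return s*f+[c['cx'],c['cy']]
def save(img,fn,scale=1):
    cv2.imwrite(fn,cv2.resize(img[:,:,::-1],None,fx=scale,fy=scale,interpolation=cv2.INTER_CUBIC))
E
python3 - <<'E'
from h import *
H={'seat':.01,'spare_stand':.01,'filter':.022,'plate':.012,'sleeve':.018,'cap':.017,'nozzle':.036,'jar':.029}
for n in ['scene','side']:
    C=cam(n); im=bot.camera(n); save(im,f'pics/{n}.png',1.4)
    print(n,C[1].round(3),C[2].round(2).tolist())
    for t,z in H.items():
        for d in bot.look_for(n,t)[:4]:
            e=d['extent']; print(t,round(d['score'],2),np.round(e),pix2w(C,e[0],e[1],z)[:2].round(3))
o=bot.get_obs();print(o['clock'],o['eef_pos'],o['tool_rot'],R.from_quat(o['tool_rot']).as_matrix().round(3).tolist(),bot.tip_extent)
E
```

```text
scene [ 1.106 -0.526  0.861] [0.34, 0.13, 0.34, 0.87]Traceback (most recent call last):
  File "<stdin>", line 8, in <module>
  File "h.py", line 14, in pix2w
    r=Rm@np.array([p[0],-p[1],-1]); return o+r*(z-o[2])/r[2]
      ~~^~~~~~~~~~~~~~~~~~~~~~~~~~
ValueError: matmul: Input operand 1 has a mismatch in its core dimension 0, with gufunc signature (n?,k),(k,m?)->(n?,m?) (size 3 is different from 4)
```

```bash
sed -i "s/np.array(c\['rotation'\])/R.from_quat(c['rotation']).as_matrix()/" h.py
python3 - <<'E'
from h import *
H={'seat':.01,'spare_stand':.01,'filter':.022,'plate':.012,'sleeve':.018,'cap':.017,'nozzle':.036,'jar':.029}
for n in ['scene','side']:
    C=cam(n); im=bot.camera(n); save(im,f'pics/{n}.png',1.4)
    print(n,C[1].round(3),C[2].round(2).tolist())
    for t,z in H.items():
        for d in bot.look_for(n,t)[:4]:
            e=d['extent']; print(t,round(d['score'],2),np.round(e),pix2w(C,e[0],e[1],z)[:2].round(3))
o=bot.get_obs();print(o['clock'],o['eef_pos'],o['tool_rot'],R.from_quat(o['tool_rot']).as_matrix().round(3).tolist(),bot.tip_extent)
E
```

```text
scene [ 1.106 -0.526  0.861] [[0.73, -0.51, 0.45], [0.68, 0.53, -0.51], [0.02, 0.68, 0.73]]
seat 0.68 [217. 270.  68.  47.] [ 0.589 -0.161]
spare_stand 0.75 [295. 189.  40.  34.] [0.541 0.149]
spare_stand 0.63 [217. 271.  65.  52.] [ 0.591 -0.163]
filter 0.85 [236. 211.  24.  23.] [ 0.499 -0.017]
filter 0.37 [218. 270.  64.  52.] [ 0.598 -0.166]
plate 0.56 [292. 247.  33.  33.] [ 0.666 -0.001]
sleeve 0.55 [180. 329.  22.  22.] [ 0.648 -0.312]
cap 0.8 [358. 177.  16.  15.] [0.636 0.292]
cap 0.64 [387. 199.  22.  20.] [0.738 0.278]
cap 0.62 [394. 169.  21.  17.] [0.688 0.383]
nozzle 0.71 [315. 143.  20.  32.] [0.477 0.304]
nozzle 0.69 [131. 280.  26.  33.] [ 0.495 -0.315]
jar 0.72 [290. 248.  32.  31.] [ 0.674 -0.016]
jar 0.6 [131. 280.  22.  32.] [ 0.488 -0.313]
side [0.083 0.82  0.765] [[-0.85, 0.3, -0.43], [-0.52, -0.53, 0.67], [-0.02, 0.79, 0.61]]
seat 0.75 [314. 186.  40.  31.] [ 0.584 -0.156]
spare_stand 0.72 [268. 259.  44.  33.] [0.535 0.156]
filter 0.6 [320. 229.  25.  18.] [0.475 0.015]
plate 0.69 [260. 211.  28.  18.] [0.65  0.016]
sleeve 0.71 [324. 156.   9.   8.] [ 0.628 -0.3  ]
cap 0.85 [149. 301.  27.  27.] [0.677 0.397]
cap 0.71 [199. 284.  21.  25.] [0.619 0.305]
cap 0.62 [167. 261.  23.  23.] [0.727 0.287]
cap 0.51 [315. 185.  45.  36.] [ 0.579 -0.155]
nozzle 0.66 [252. 315.  32.  40.] [0.462 0.33 ]
jar 0.57 [372. 162.  14.  23.] [ 0.482 -0.322]
1.0 [ 5.00018132e-01 -6.40989020e-07  2.42316984e-01] [7.07118944e-01 7.07094617e-01 2.09873145e-05 4.73167987e-06] [[0.0, 1.0, 0.0], [1.0, -0.0, 0.0], [0.0, 0.0, -1.0]] 0.011
```

View pics/scene.png

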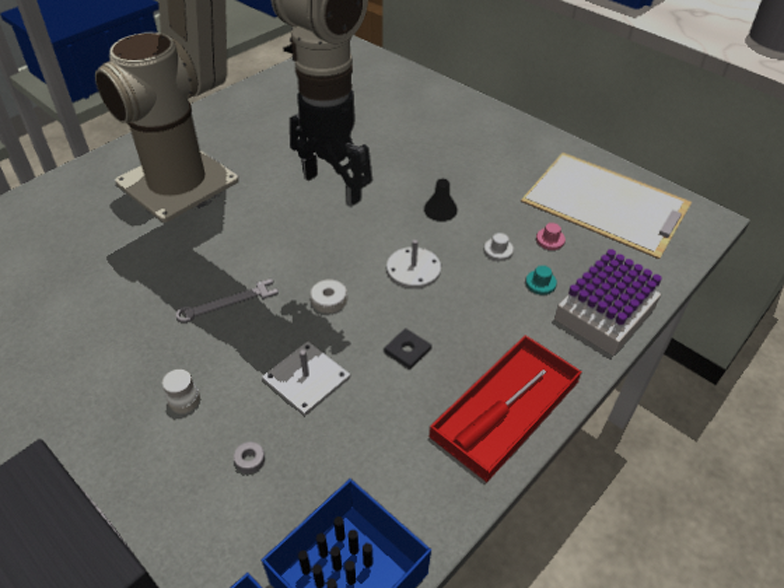

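View pics/side.png

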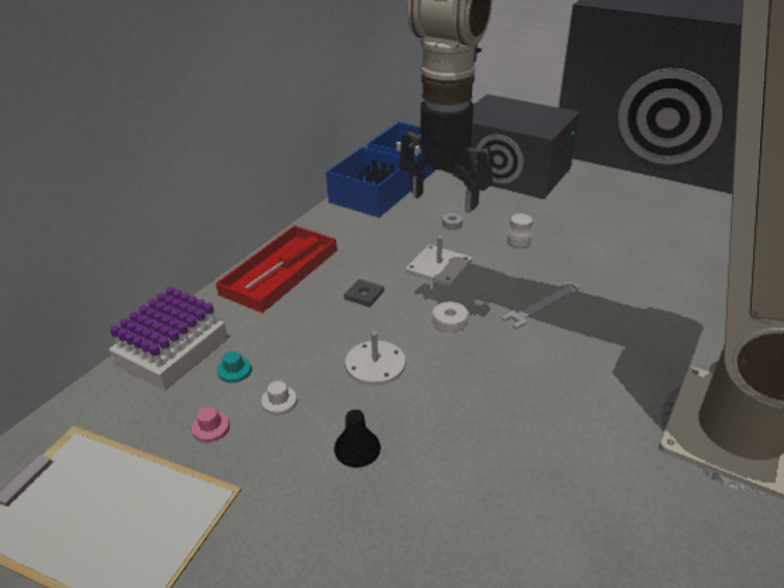

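The candidates in the scene picture (enlarged 1.4x) are:
- **Caps:** white/aluminium at (499,245), pink at (551,236), turquoise at (542,279). The aluminium one is the one meant.
- **Stands:** the square-footed seat is at (306,376) and the round spare at (413,266).
- **Parts:** filter ring at (328,296), plate at (407,348), sleeve at (249,457).
- **Bystanders:** jar at (179,390) and nozzle at (440,200).

Next I'll use the wrist camera.

```bash
python3 - <<'E'
from h import *
C=cam('wrist'); im=bot.camera('wrist'); save(im,'pics/w1.png',1.4)
print(C[1].round(3),C[2].round(2).tolist(),C[0]['vfov'])
for t,z in {'seat':.01,'filter':.022,'plate':.012}.items():
    for d in bot.outline_of('wrist',t)[:2]:
        e=d['extent']; print(t,round(d['score'],2),np.round(e),pix2w(C,e[0],e[1],z)[:2].round(4))
S=cam('scene');im=bot.camera('scene')[155:220,330:425];save(im,'pics/capcrop.png',5)
E
```

```text
[0.5   0.083 0.373] [[1.0, 0.0, -0.0], [-0.0, 0.94, 0.33], [0.0, -0.33, 0.94]] 60.22864201850499
seat 0.66 [351. 298.  90.  80.] [ 0.5838 -0.1509]
filter 0.89 [267. 183.  61.  67.] [ 0.4879 -0.0097]
plate 0.7 [434. 173.  62.  59.] [ 0.66   -0.0014]
```

View pics/w1.png

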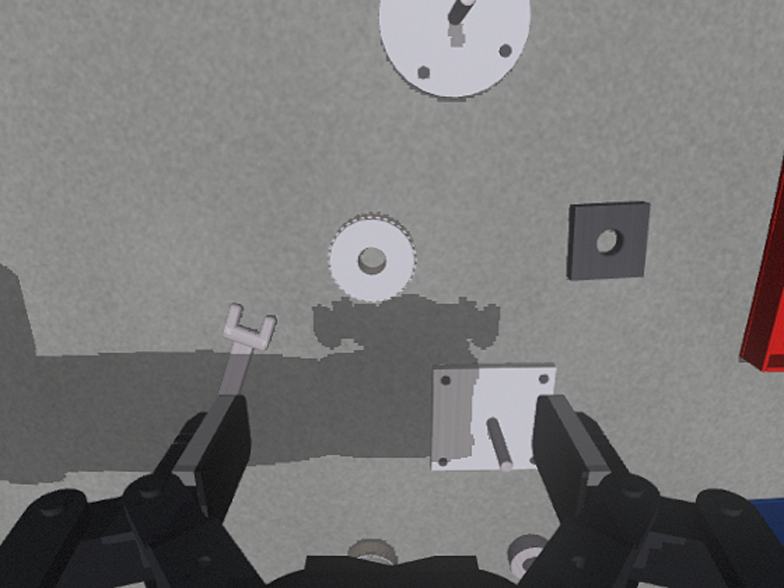

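View pics/capcrop.png

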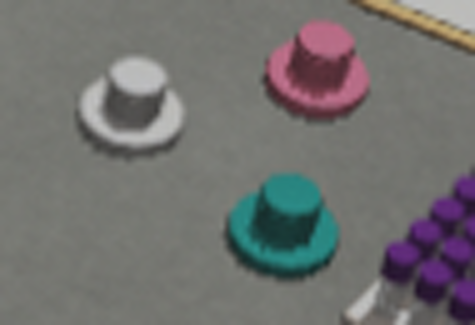

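The crop shows the aluminium cap on the left at (133,100), next to the pink and turquoise decoys. The wrist view (1.4x) shows the filter hole at (372,260), the plate hole at (609,240), the rod top at (506,467) and the rod base at (491,420).

```bash
python3 - <<'E'
from h import *
C=cam('wrist')
for n,u,v,z in [('filter',372,258,.022),('filterL',329,258,.011),('filterR',416,258,.011),('plate',609,240,.012),('p1',574,206,.012),('p2',649,202,.012),('p3',643,276,.012),('p4',571,280,.012),('rodtop',506,466,.07),('rodbase',492,422,.01),('f1',433,366,.01),('f2',555,364,.01),('f3',431,469,.01)]:
    print(n,pix2w(C,u/1.4,v/1.4,z)[:2].round(4))
E
```

```text
filter [ 0.487  -0.0108]
filterL [ 0.4548 -0.0137]
filterR [ 0.519  -0.0138]
plate [6.613e-01 6.000e-04]
p1 [0.6321 0.0254]
p2 [0.6874 0.0289]
p3 [ 0.6917 -0.0271]
p4 [ 0.6362 -0.0304]
rodtop [ 0.5841 -0.1537]
rodbase [ 0.5851 -0.1556]
f1 [ 0.5341 -0.103 ]
f2 [ 0.6323 -0.1017]
f3 [ 0.5354 -0.2032]
```

The sizes check out: filter 64 mm, plate 56 mm turned about +4°, foot about 98 mm. Now I'll grasp the filter.

Request:
drive_tool --rows '[{"dx":-0.22,"dy":-0.26,"dz":0.8,"hand":85},{"dx":-0.22,"dy":-0.26,"dz":1.6,"hand":85},{"dx":-0.22,"dy":-0.26,"dz":2.4,"hand":85},{"dx":-0.22,"dy":-0.26,"dz":3.2,"hand":85},{"dx":-0.22,"dy":-0.26,"dz":3.8,"hand":85},{"dx":-0.22,"dy":-0.26,"dz":4.2,"hand":85},{"dx":-0.22,"dy":-0.26,"dz":4.48,"hand":85},{"dx":-0.22,"dy":-0.26,"dz":4.48,"hand":80},{"dx":-0.22,"dy":-0.26,"dz":4.48,"hand":70},{"dx":-0.22,"dy":-0.26,"dz":4.48,"hand":55},{"dx":-0.22,"dy":-0.26,"dz":4.48,"hand":55},{"dx":-0.22,"dy":-0.26,"dz":4.48,"hand":55},{"dx":-0.22,"dy":-0.26,"dz":4.48,"hand":55}]'

```text
invalid input at $.rows[0]: expected keys dx, dy, dz, wx, wy, wz, hand
```

Request:
drive_tool --rows '[{"dx":-0.22,"dy":-0.26,"dz":0.8,"wx":0,"wy":0,"wz":0,"hand":85},{"dx":-0.22,"dy":-0.26,"dz":1.6,"wx":0,"wy":0,"wz":0,"hand":85},{"dx":-0.22,"dy":-0.26,"dz":2.4,"wx":0,"wy":0,"wz":0,"hand":85},{"dx":-0.22,"dy":-0.26,"dz":3.2,"wx":0,"wy":0,"wz":0,"hand":85},{"dx":-0.22,"dy":-0.26,"dz":3.8,"wx":0,"wy":0,"wz":0,"hand":85},{"dx":-0.22,"dy":-0.26,"dz":4.2,"wx":0,"wy":0,"wz":0,"hand":85},{"dx":-0.22,"dy":-0.26,"dz":4.48,"wx":0,"wy":0,"wz":0,"hand":85},{"dx":-0.22,"dy":-0.26,"dz":4.48,"wx":0,"wy":0,"wz":0,"hand":75},{"dx":-0.22,"dy":-0.26,"dz":4.48,"wx":0,"wy":0,"wz":0,"hand":68},{"dx":-0.22,"dy":-0.26,"dz":4.48,"wx":0,"wy":0,"wz":0,"hand":55},{"dx":-0.22,"dy":-0.26,"dz":4.48,"wx":0,"wy":0,"wz":0,"hand":55},{"dx":-0.22,"dy":-0.26,"dz":4.48,"wx":0,"wy":0,"wz":0,"hand":55},{"dx":-0.22,"dy":-0.26,"dz":4.48,"wx":0,"wy":0,"wz":0,"hand":55}]'

```text
clock: 2.55
eef_pos: [0.4882, -0.011, 0.0198]
tool_rot: [0.707, 0.707, 0.001, 0.001]
ft_force: [-1.0, -1.0, 5.6]
grip_width: 0.0581
grasp_force: 65.0
```

Request:
drive_tool --rows '[{"dx":0,"dy":0,"dz":-0.3,"wx":0,"wy":0,"wz":0,"hand":55},{"dx":0,"dy":0,"dz":-0.8,"wx":0,"wy":0,"wz":0,"hand":55},{"dx":0,"dy":0,"dz":-1.4,"wx":0,"wy":0,"wz":0,"hand":55},{"dx":0,"dy":0,"dz":-2.0,"wx":0,"wy":0,"wz":0,"hand":55},{"dx":0,"dy":0,"dz":-2.0,"wx":0,"wy":0,"wz":0,"hand":55}]'

```text
clock: 3.05
eef_pos: [0.4904, -0.0111, 0.1227]
tool_rot: [0.707, 0.707, 0.003, 0.003]
ft_force: [0.2, -0.5, -1.1]
grip_width: 0.0584
grasp_force: 64.8
```

```bash
python3 - <<'E'
from h import *
C=cam('wrist'); im=bot.camera('wrist'); save(im,'pics/w2.png',1.4)
o=bot.get_obs(); print(o['eef_pos'],o['grip_width'],o['grasp_force'],o['ft_force'])
E
```

```text
[ 0.48897956 -0.01104236  0.12064351] 0.058270443853776756 64.76539744977231 [-0.39543827  0.57251358 -1.77239262]
```

View pics/w2.png

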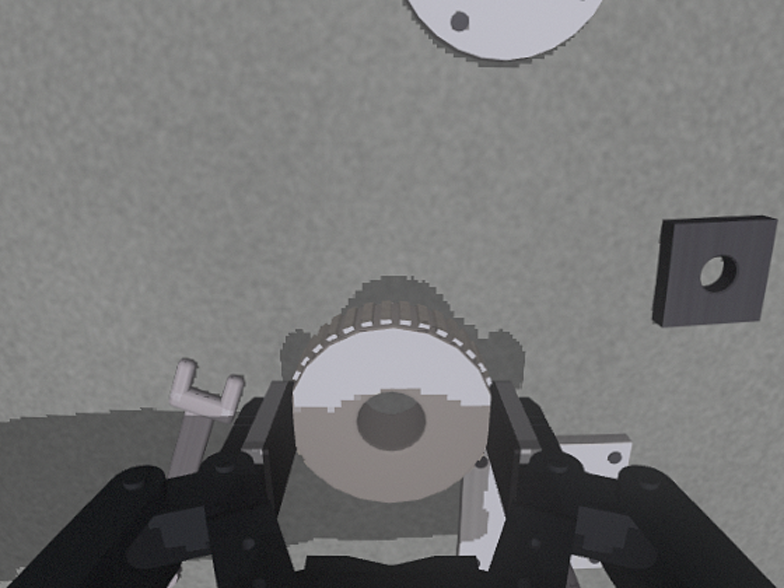

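The filter is held level and centred, with its hole at (391,421). I'll compute its offset from the TCP.

```bash
python3 - <<'E'
from h import *
C=cam('wrist');o=bot.get_obs()
for a in [(391,420),(391,325),(391,501)]:
    print(pix2w(C,a[0]/1.4,a[1]/1.4,.123)-o['eef_pos'])
print(C[2].round(3).tolist(), o['eef_pos'])
E
```

```text
[ 0.00031781 -0.00028466  0.00235649]
[0.00031775 0.0299343  0.00235649]
[ 0.00031815 -0.03030799  0.00235649]
[[1.0, 0.002, -0.006], [-0.0, 0.945, 0.328], [0.006, -0.328, 0.945]] [ 0.48897956 -0.01104236  0.12064351]
```

Request:
drive_tool --rows '[{"dx":-0.5,"dy":0.35,"dz":0,"wx":0,"wy":0,"wz":0,"hand":55},{"dx":-1.2,"dy":0.8,"dz":0,"wx":0,"wy":0,"wz":0,"hand":55},{"dx":-1.9,"dy":1.3,"dz":0,"wx":0,"wy":0,"wz":0,"hand":55},{"dx":-2.5,"dy":1.7,"dz":0,"wx":0,"wy":0,"wz":0,"hand":55},{"dx":-2.85,"dy":1.91,"dz":0,"wx":0,"wy":0,"wz":0,"hand":55},{"dx":-2.85,"dy":1.91,"dz":0,"wx":0,"wy":0,"wz":0,"hand":55},{"dx":-2.85,"dy":1.91,"dz":0,"wx":0,"wy":0,"wz":0,"hand":55},{"dx":-2.85,"dy":1.91,"dz":0,"wx":0,"wy":0,"wz":0,"hand":55}]'

```text
clock: 3.9
eef_pos: [0.5812, -0.1524, 0.1173]
tool_rot: [0.707, 0.707, -0.001, -0.001]
ft_force: [0.5, -0.0, -0.6]
grip_width: 0.0584
grasp_force: 64.7
```

```bash
python3 - <<'E'
from h import *
C=cam('wrist'); im=bot.camera('wrist'); save(im,'pics/w3.png',1.4)
o=bot.get_obs(); print(o['eef_pos'],C[2].round(3).tolist())
print(w2pix(C,[.5843,-.1537,.07])*1.4,w2pix(C,[o['eef_pos'][0],o['eef_pos'][1],.123])*1.4)
E
```

```text
[ 0.58147646 -0.15233177  0.11767762] [[1.0, -0.001, 0.002], [0.001, 0.945, 0.327], [-0.002, -0.327, 0.945]]
[398.21193337 350.53417887] [390.58085523 425.46118683]
```

View pics/w3.png

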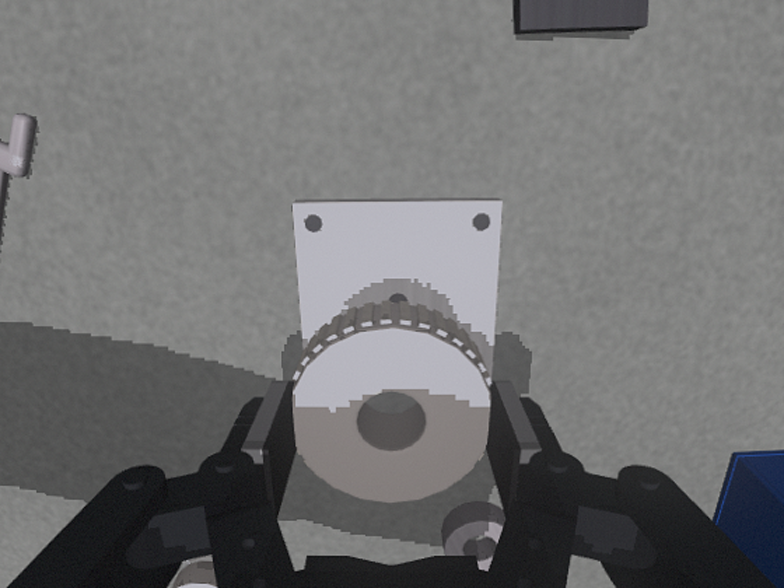

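The held filter is over the foot, whose back corners show at (293,201) and (501,200) in the 1.4x view. These give a check on the centre.

```bash
python3 - <<'E'
from h import *
C=cam('wrist')
for a in [(294,201),(501,200)]: print(pix2w(C,a[0]/1.4,a[1]/1.4,.01).round(4))
o=bot.get_obs();print(o['eef_pos'],o['joint_pos'])
S=cam('side');print(w2pix(S,[.5841,-.153,.07]))
E
```

```text
[ 0.5361 -0.1052  0.01  ]
[ 0.6333 -0.1046  0.01  ]
[ 0.58147646 -0.15233177  0.11767762] [-2.56336799e-01  5.16688427e-01  8.07320520e-02  1.13677485e+00
  2.47719680e-04  1.31333002e+00]
[313.63589075 168.42136941]
```

Request:
drive_tool --rows '[{"dx":-0.05,"dy":0.06,"dz":0,"wx":0,"wy":0,"wz":0,"hand":55},{"dx":-0.05,"dy":0.06,"dz":0.2,"wx":0,"wy":0,"wz":0,"hand":55},{"dx":-0.05,"dy":0.06,"dz":0.4,"wx":0,"wy":0,"wz":0,"hand":55},{"dx":-0.05,"dy":0.06,"dz":0.6,"wx":0,"wy":0,"wz":0,"hand":55},{"dx":-0.05,"dy":0.06,"dz":0.8,"wx":0,"wy":0,"wz":0,"hand":55},{"dx":-0.05,"dy":0.06,"dz":1.0,"wx":0,"wy":0,"wz":0,"hand":55},{"dx":-0.05,"dy":0.06,"dz":1.2,"wx":0,"wy":0,"wz":0,"hand":55},{"dx":-0.05,"dy":0.06,"dz":1.4,"wx":0,"wy":0,"wz":0,"hand":55},{"dx":-0.05,"dy":0.06,"dz":1.55,"wx":0,"wy":0,"wz":0,"hand":55},{"dx":-0.05,"dy":0.06,"dz":1.6,"wx":0,"wy":0,"wz":0,"hand":55},{"dx":-0.05,"dy":0.06,"dz":1.6,"wx":0,"wy":0,"wz":0,"hand":55}]'

```text
clock: 5.05
eef_pos: [0.5852, -0.1559, 0.0378]
tool_rot: [0.707, 0.707, -0.0, -0.0]
ft_force: [-0.1, 0.4, -1.3]
grip_width: 0.0585
grasp_force: 64.8
```

Request:
drive_tool --rows '[{"dx":0,"dy":0,"dz":0.06,"wx":0,"wy":0,"wz":0,"hand":55},{"dx":0,"dy":0,"dz":0.12,"wx":0,"wy":0,"wz":0,"hand":55},{"dx":0,"dy":0,"dz":0.16,"wx":0,"wy":0,"wz":0,"hand":55},{"dx":0,"dy":0,"dz":0.16,"wx":0,"wy":0,"wz":0,"hand":55},{"dx":0,"dy":0,"dz":0.16,"wx":0,"wy":0,"wz":0,"hand":55}]'

```text
clock: 5.55
eef_pos: [0.5855, -0.156, 0.0303]
tool_rot: [0.707, 0.707, -0.0, 0.0]
ft_force: [0.1, -0.3, -1.4]
grip_width: 0.0584
grasp_force: 64.8
```

Request:
drive_tool --rows '[{"dx":0,"dy":0,"dz":0.02,"wx":0,"wy":0,"wz":0,"hand":55},{"dx":0,"dy":0,"dz":0.04,"wx":0,"wy":0,"wz":0,"hand":55},{"dx":0,"dy":0,"dz":0.06,"wx":0,"wy":0,"wz":0,"hand":55},{"dx":0,"dy":0,"dz":0.06,"wx":0,"wy":0,"wz":0,"hand":55},{"dx":0,"dy":0,"dz":0.06,"wx":0,"wy":0,"wz":0,"hand":55}]'

```text
clock: 6.05
eef_pos: [0.5858, -0.1561, 0.0298]
tool_rot: [0.707, 0.707, 0.0, 0.001]
ft_force: [-3.9, 1.1, 11.5]
grip_width: 0.0582
grasp_force: 66.1
```

Request:
drive_tool --rows '[{"dx":0,"dy":0,"dz":0.03,"wx":0,"wy":0,"wz":0,"hand":66},{"dx":0,"dy":0,"dz":0,"wx":0,"wy":0,"wz":0,"hand":76},{"dx":0,"dy":0,"dz":0,"wx":0,"wy":0,"wz":0,"hand":80},{"dx":0,"dy":0,"dz":0,"wx":0,"wy":0,"wz":0,"hand":80},{"dx":0,"dy":0,"dz":-0.4,"wx":0,"wy":0,"wz":0,"hand":80},{"dx":0,"dy":0,"dz":-1.1,"wx":0,"wy":0,"wz":0,"hand":80},{"dx":0,"dy":0,"dz":-1.9,"wx":0,"wy":0,"wz":0,"hand":80},{"dx":0.5,"dy":0.2,"dz":-2.2,"wx":0,"wy":0,"wz":0,"hand":80},{"dx":1.2,"dy":0.6,"dz":-2.2,"wx":0,"wy":0,"wz":-0.4,"hand":80},{"dx":2.0,"dy":1.0,"dz":-2.2,"wx":0,"wy":0,"wz":-0.8,"hand":80},{"dx":2.7,"dy":1.3,"dz":-2.2,"wx":0,"wy":0,"wz":-0.8,"hand":80},{"dx":3.1,"dy":1.5,"dz":-2.2,"wx":0,"wy":0,"wz":-0.8,"hand":80},{"dx":3.1,"dy":1.5,"dz":-2.2,"wx":0,"wy":0,"wz":-0.8,"hand":80},{"dx":3.1,"dy":1.5,"dz":-2.2,"wx":0,"wy":0,"wz":-0.8,"hand":80},{"dx":3.1,"dy":1.5,"dz":-2.2,"wx":0,"wy":0,"wz":-0.8,"hand":80}]'

```text
clock: 7.55
eef_pos: [0.66, -0.002, 0.137]
tool_rot: [0.682, 0.731, -0.0, -0.0]
ft_force: [0.3, -0.4, -0.6]
grip_width: 0.0799
grasp_force: 0.0
```

```bash
python3 - <<'E'
from h import *
C=cam('wrist'); im=bot.camera('wrist'); save(im,'pics/w4.png',1.4)
o=bot.get_obs(); print(o['eef_pos'],C[2].round(3).tolist())
d=bot.outline_of('wrist','plate')[:1]
for e in d:
    print(e['score'],e['extent'])
    m=e['region'].astype('uint8'); c=max(cv2.findContours(m,0,2)[0],key=cv2.contourArea); print(cv2.minAreaRect(c))
print(w2pix(C,[.6615,0,.012])*1.4)
E
```

```text
[ 0.66001282 -0.00226717  0.13717355] [[0.998, -0.065, -0.022], [0.069, 0.942, 0.328], [-0.0, -0.328, 0.945]]
0.89 [282.7, 199.8, 81.6, 70.7]
((283.0, 199.49996948242188), (77.99998474121094, 74.99998474121094), -0.0)
[393.69143092 281.36392431]
```

View pics/w4.png

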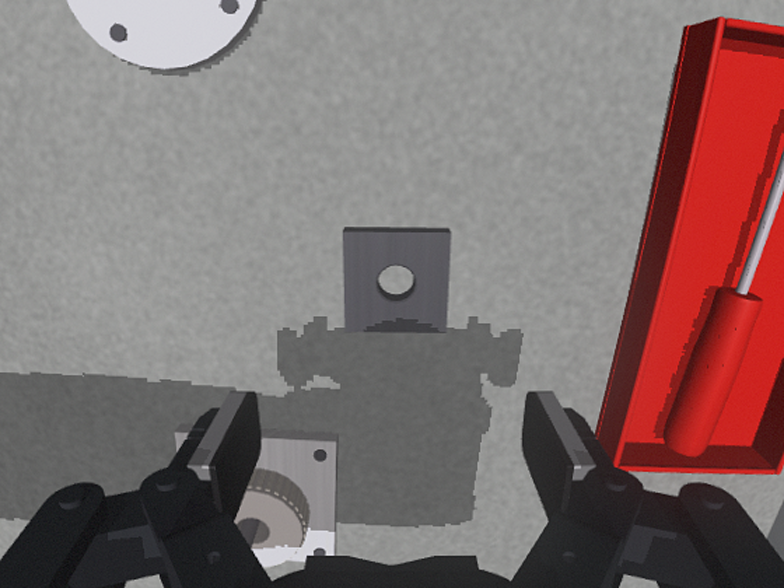

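The plate lies square to the tool, with its hole at (396,280) against a predicted (394,281). Next I check how deep the fingertips reach, using the inner tip corner at about (258,392).

```bash
python3 - <<'E'
from h import *
C=cam('wrist');o=bot.get_obs();Rt=R.from_quat(o['tool_rot']).as_matrix();p=np.array(o['eef_pos'])
for z in [-.005,0,.005,.011,.015]: print(z,[ (w2pix(C,p+Rt@[x,-.04,z])*1.4).round() for x in(-.011,.011)])
print(bot.tip_extent,pix2w(C,396/1.4,280/1.4,.012),[pix2w(C,a/1.4,b/1.4,.012)[:2].round(4) for a,b in((344,230),(450,230))])
E
```

```text
-0.005 [array([256., 455.]), array([249., 390.])]
0 [array([260., 445.]), array([253., 382.])]
0.005 [array([264., 435.]), array([257., 374.])]
0.011 [array([268., 425.]), array([262., 364.])]
0.015 [array([271., 418.]), array([265., 359.])]
0.011 [6.62820523e-01 3.95788088e-04 1.20000000e-02] [array([0.6343, 0.0254]), array([0.6885, 0.0291])]
```

Request:
drive_tool --rows '[{"dx":0.04,"dy":0.06,"dz":0.7,"wx":0,"wy":0,"wz":0,"hand":80},{"dx":0.04,"dy":0.06,"dz":1.4,"wx":0,"wy":0,"wz":0,"hand":80},{"dx":0.04,"dy":0.06,"dz":1.9,"wx":0,"wy":0,"wz":0,"hand":80},{"dx":0.04,"dy":0.06,"dz":2.2,"wx":0,"wy":0,"wz":0,"hand":80},{"dx":0.04,"dy":0.06,"dz":2.4,"wx":0,"wy":0,"wz":0,"hand":75},{"dx":0.04,"dy":0.06,"dz":2.4,"wx":0,"wy":0,"wz":0,"hand":75},{"dx":0.04,"dy":0.06,"dz":2.4,"wx":0,"wy":0,"wz":0,"hand":70}]'

```text
clock: 8.35
eef_pos: [0.6643, 0.001, 0.0185]
tool_rot: [0.682, 0.731, 0.001, 0.001]
ft_force: [0.2, -0.1, 0.2]
grip_width: 0.0699
grasp_force: 0.0
```

Request:
drive_tool --rows '[{"dx":0,"dy":0,"dz":0.16,"wx":0,"wy":0,"wz":0,"hand":66},{"dx":0,"dy":0,"dz":0.16,"wx":0,"wy":0,"wz":0,"hand":62},{"dx":0,"dy":0,"dz":0.16,"wx":0,"wy":0,"wz":0,"hand":50},{"dx":0,"dy":0,"dz":0.16,"wx":0,"wy":0,"wz":0,"hand":50},{"dx":0,"dy":0,"dz":0.16,"wx":0,"wy":0,"wz":0,"hand":50},{"dx":0,"dy":0,"dz":0.16,"wx":0,"wy":0,"wz":0,"hand":50}]'

```text
clock: 8.95
eef_pos: [0.6638, 0.0013, 0.01]
tool_rot: [0.682, 0.731, 0.0, 0.0]
ft_force: [-0.6, -0.3, 4.2]
grip_width: 0.0539
grasp_force: 65.1
```

Request:
drive_tool --rows '[{"dx":0,"dy":0,"dz":-0.3,"wx":0,"wy":0,"wz":0,"hand":50},{"dx":0,"dy":0,"dz":-0.9,"wx":0,"wy":0,"wz":0,"hand":50},{"dx":0,"dy":0,"dz":-1.5,"wx":0,"wy":0,"wz":0.4,"hand":50},{"dx":0,"dy":0,"dz":-2.0,"wx":0,"wy":0,"wz":0.8,"hand":50},{"dx":0,"dy":0,"dz":-2.1,"wx":0,"wy":0,"wz":0.8,"hand":50},{"dx":0,"dy":0,"dz":-2.1,"wx":0,"wy":0,"wz":0.8,"hand":50},{"dx":0,"dy":0,"dz":-2.1,"wx":0,"wy":0,"wz":0.8,"hand":50}]'

```text
clock: 9.65
eef_pos: [0.6622, 0.0012, 0.1126]
tool_rot: [0.707, 0.707, -0.001, -0.001]
ft_force: [-0.8, -0.3, -1.8]
grip_width: 0.0545
grasp_force: 64.6
```

```bash
python3 - <<'E'
from h import *
C=cam('wrist'); im=bot.camera('wrist'); save(im[220:400,150:420],'pics/w5.png',2.5)
o=bot.get_obs(); p=np.array(o['eef_pos']);print(p,C[2].round(3).tolist())
# dark top face hole: bright blob in the plate
g=im[:,:,1].astype('uint8')
print(w2pix(C,p+[0,0,.002]))
E
```

```text
[0.66193494 0.00119372 0.1121307 ] [[1.0, -0.001, 0.002], [0.0, 0.945, 0.328], [-0.002, -0.328, 0.945]]
[277.75733556 298.261539  ]
```

View pics/w5.png

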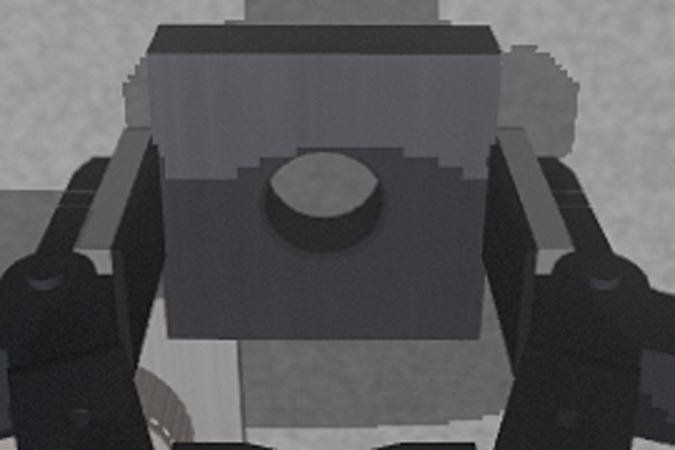

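The plate is held square, with its hole at crop (323,200), which is within 1 mm of the TCP. Moving over the rod.

Request:
drive_tool --rows '[{"dx":-0.5,"dy":-0.25,"dz":0,"wx":0,"wy":0,"wz":0,"hand":50},{"dx":-1.2,"dy":-0.6,"dz":0,"wx":0,"wy":0,"wz":0,"hand":50},{"dx":-1.9,"dy":-0.95,"dz":0,"wx":0,"wy":0,"wz":0,"hand":50},{"dx":-2.6,"dy":-1.3,"dz":0,"wx":0,"wy":0,"wz":0,"hand":50},{"dx":-3.0,"dy":-1.5,"dz":0,"wx":0,"wy":0,"wz":0,"hand":50},{"dx":-3.11,"dy":-1.55,"dz":0,"wx":0,"wy":0,"wz":0,"hand":50},{"dx":-3.11,"dy":-1.55,"dz":0,"wx":0,"wy":0,"wz":0,"hand":50},{"dx":-3.11,"dy":-1.55,"dz":0,"wx":0,"wy":0,"wz":0,"hand":50},{"dx":-3.11,"dy":-1.55,"dz":0,"wx":0,"wy":0,"wz":0,"hand":50},{"dx":-3.11,"dy":-1.55,"dz":0,"wx":0,"wy":0,"wz":0,"hand":50}]'

```text
clock: 10.7
eef_pos: [0.5864, -0.1531, 0.1141]
tool_rot: [0.706, 0.708, 0.0, -0.0]
ft_force: [0.1, 0.1, -1.5]
grip_width: 0.0542
grasp_force: 64.6
```

Request:
drive_tool --rows '[{"dx":-0.02,"dy":-0.04,"dz":0.2,"wx":0,"wy":0,"wz":0,"hand":50},{"dx":-0.02,"dy":-0.04,"dz":0.4,"wx":0,"wy":0,"wz":0,"hand":50},{"dx":-0.02,"dy":-0.04,"dz":0.6,"wx":0,"wy":0,"wz":0,"hand":50},{"dx":-0.02,"dy":-0.04,"dz":0.8,"wx":0,"wy":0,"wz":0,"hand":50},{"dx":-0.02,"dy":-0.04,"dz":1.0,"wx":0,"wy":0,"wz":0,"hand":50},{"dx":-0.02,"dy":-0.04,"dz":1.2,"wx":0,"wy":0,"wz":0,"hand":50},{"dx":-0.02,"dy":-0.04,"dz":1.3,"wx":0,"wy":0,"wz":0,"hand":50},{"dx":-0.02,"dy":-0.04,"dz":1.3,"wx":0,"wy":0,"wz":0,"hand":50},{"dx":-0.02,"dy":-0.04,"dz":1.3,"wx":0,"wy":0,"wz":0,"hand":50}]'

```text
clock: 11.6
eef_pos: [0.584, -0.1554, 0.0494]
tool_rot: [0.707, 0.707, 0.0, 0.0]
ft_force: [0.2, -0.2, -1.5]
grip_width: 0.0544
grasp_force: 64.6
```

Request:
drive_tool --rows '[{"dx":0,"dy":0,"dz":0.06,"wx":0,"wy":0,"wz":0,"hand":50},{"dx":0,"dy":0,"dz":0.1,"wx":0,"wy":0,"wz":0,"hand":50},{"dx":0,"dy":0,"dz":0.13,"wx":0,"wy":0,"wz":0,"hand":50},{"dx":0,"dy":0,"dz":0.15,"wx":0,"wy":0,"wz":0,"hand":50},{"dx":0,"dy":0,"dz":0.15,"wx":0,"wy":0,"wz":0,"hand":50},{"dx":0,"dy":0,"dz":0.15,"wx":0,"wy":0,"wz":0,"hand":50}]'

```text
clock: 12.2
eef_pos: [0.5838, -0.1553, 0.042]
tool_rot: [0.707, 0.707, 0.0, 0.0]
ft_force: [-0.8, -0.4, -0.4]
grip_width: 0.0534
grasp_force: 64.7
```

Request:
drive_tool --rows '[{"dx":0,"dy":0,"dz":0.03,"wx":0,"wy":0,"wz":0,"hand":50},{"dx":0,"dy":0,"dz":0.03,"wx":0,"wy":0,"wz":0,"hand":50},{"dx":0,"dy":0,"dz":0.02,"wx":0,"wy":0,"wz":0,"hand":60},{"dx":0,"dy":0,"dz":0,"wx":0,"wy":0,"wz":0,"hand":70},{"dx":0,"dy":0,"dz":0,"wx":0,"wy":0,"wz":0,"hand":75},{"dx":0,"dy":0,"dz":-0.3,"wx":0,"wy":0,"wz":0,"hand":75},{"dx":0,"dy":0,"dz":-1.0,"wx":0,"wy":0,"wz":0,"hand":75},{"dx":0,"dy":0,"dz":-1.8,"wx":0,"wy":0,"wz":0,"hand":75},{"dx":-0.5,"dy":0.2,"dz":-2.2,"wx":0,"wy":0,"wz":0,"hand":65},{"dx":-1.2,"dy":0.5,"dz":-2.2,"wx":0,"wy":0,"wz":0,"hand":65},{"dx":-2.0,"dy":0.8,"dz":-2.2,"wx":0,"wy":0,"wz":0,"hand":65},{"dx":-2.7,"dy":1.0,"dz":-2.2,"wx":0,"wy":0,"wz":0,"hand":65},{"dx":-2.7,"dy":1.0,"dz":-2.2,"wx":0,"wy":0,"wz":0,"hand":65},{"dx":-2.7,"dy":1.0,"dz":-2.2,"wx":0,"wy":0,"wz":0,"hand":65},{"dx":-2.7,"dy":1.0,"dz":-2.2,"wx":0,"wy":0,"wz":0,"hand":65}]'

```text
clock: 13.7
eef_pos: [0.6335, -0.2894, 0.1514]
tool_rot: [0.707, 0.707, -0.0, -0.001]
ft_force: [0.1, 0.3, -0.3]
grip_width: 0.0648
grasp_force: 0.0
```

```bash
python3 - <<'E'
from h import *
C=cam('wrist'); im=bot.camera('wrist'); save(im,'pics/w6.png',1.4)
o=bot.get_obs(); print(o['eef_pos'],C[2].round(3).tolist())
for e in bot.look_for('wrist','sleeve')[:2]: print(e,pix2w(C,*e['extent'][:2],.009))
E
```

```text
[ 0.63365877 -0.28910635  0.15174283] [[1.0, -0.001, 0.0], [0.0, 0.945, 0.327], [-0.0, -0.327, 0.945]]
{'extent': [281.9, 220.6, 55.1, 55.0], 'score': 0.79} [ 0.6360041  -0.30945074  0.009     ]
```

View pics/w6.png

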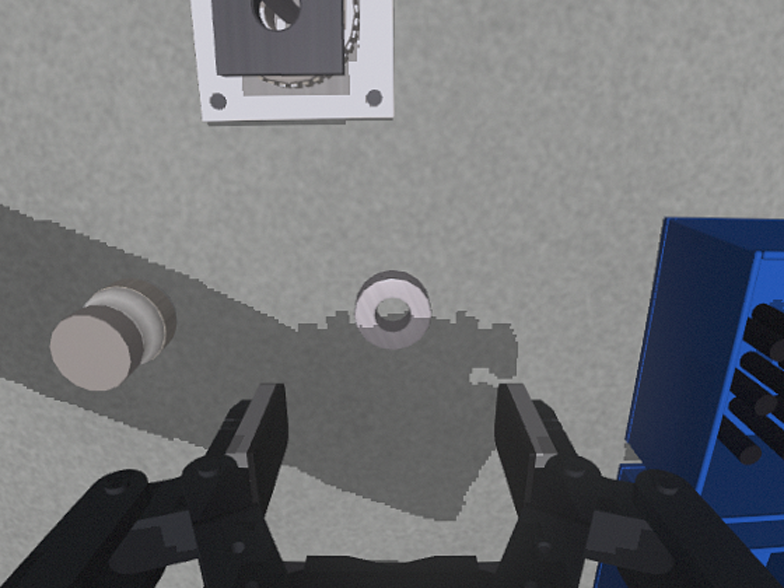

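The sleeve's hole is at (393,313), and the jar (about 90,345) and blue bin (x > 630) are well clear of the fingers.

```bash
python3 - <<'E'
from h import *
C=cam('wrist')
for a in [(393,314,.018),(356,314,.018),(431,314,.018),(393,348,.018),(640,440,.0),(90,330,.055)]: print(a,pix2w(C,a[0]/1.4,a[1]/1.4,a[2]).round(4))
E
```

```text
(393, 314, 0.018) [ 0.6354 -0.3089  0.018 ]
(356, 314, 0.018) [ 0.6147 -0.309   0.018 ]
(431, 314, 0.018) [ 0.6567 -0.3089  0.018 ]
(393, 348, 0.018) [ 0.6355 -0.3299  0.018 ]
(640, 440, 0.0) [ 0.8023 -0.4072  0.    ]
(90, 330, 0.055) [ 0.4835 -0.3036  0.055 ]
```

Request:
drive_tool --rows '[{"dx":-0.4,"dy":0.04,"dz":0.4,"wx":0,"wy":0,"wz":0,"hand":65},{"dx":-0.4,"dy":0.04,"dz":1.0,"wx":0,"wy":0,"wz":0,"hand":65},{"dx":-0.4,"dy":0.04,"dz":1.6,"wx":0,"wy":0,"wz":0,"hand":65},{"dx":-0.4,"dy":0.04,"dz":2.1,"wx":0,"wy":0,"wz":0,"hand":65},{"dx":-0.4,"dy":0.04,"dz":2.5,"wx":0,"wy":0,"wz":0,"hand":65},{"dx":-0.4,"dy":0.04,"dz":2.7,"wx":0,"wy":0,"wz":0,"hand":65},{"dx":-0.4,"dy":0.04,"dz":2.7,"wx":0,"wy":0,"wz":0,"hand":60},{"dx":-0.4,"dy":0.04,"dz":2.7,"wx":0,"wy":0,"wz":0,"hand":55}]'

```text
clock: 14.6
eef_pos: [0.6366, -0.3101, 0.018]
tool_rot: [0.707, 0.707, 0.0, 0.001]
ft_force: [-0.1, 0.2, -0.1]
grip_width: 0.0549
grasp_force: 0.0
```

Request:
drive_tool --rows '[{"dx":0.02,"dy":-0.02,"dz":0.08,"wx":0,"wy":0,"wz":0,"hand":52},{"dx":0.02,"dy":-0.02,"dz":0.08,"wx":0,"wy":0,"wz":0,"hand":48},{"dx":0.02,"dy":-0.02,"dz":0.08,"wx":0,"wy":0,"wz":0,"hand":38},{"dx":0.02,"dy":-0.02,"dz":0.08,"wx":0,"wy":0,"wz":0,"hand":38},{"dx":0.02,"dy":-0.02,"dz":0.08,"wx":0,"wy":0,"wz":0,"hand":38},{"dx":0.02,"dy":-0.02,"dz":0.08,"wx":0,"wy":0,"wz":0,"hand":38}]'

```text
clock: 15.2
eef_pos: [0.6356, -0.3096, 0.0143]
tool_rot: [0.707, 0.707, 0.0, 0.001]
ft_force: [-1.8, 0.1, 5.6]
grip_width: 0.0417
grasp_force: 61.2
```

Request:
drive_tool --rows '[{"dx":0,"dy":0,"dz":-0.3,"wx":0,"wy":0,"wz":0,"hand":38},{"dx":0,"dy":0,"dz":-0.9,"wx":0,"wy":0,"wz":0,"hand":38},{"dx":0,"dy":0,"dz":-1.6,"wx":0,"wy":0,"wz":0,"hand":38},{"dx":0,"dy":0,"dz":-2.1,"wx":0,"wy":0,"wz":0,"hand":38},{"dx":0.5,"dy":-0.15,"dz":-2.1,"wx":0,"wy":0,"wz":0,"hand":38},{"dx":1.1,"dy":-0.35,"dz":-2.1,"wx":0,"wy":0,"wz":0,"hand":38},{"dx":1.8,"dy":-0.6,"dz":-2.1,"wx":0,"wy":0,"wz":0,"hand":38},{"dx":2.5,"dy":-0.8,"dz":-2.1,"wx":0,"wy":0,"wz":0,"hand":38},{"dx":2.9,"dy":-0.95,"dz":-2.1,"wx":0,"wy":0,"wz":0,"hand":38},{"dx":3.07,"dy":-1.02,"dz":-2.1,"wx":0,"wy":0,"wz":0,"hand":38},{"dx":3.07,"dy":-1.02,"dz":-2.1,"wx":0,"wy":0,"wz":0,"hand":38},{"dx":3.07,"dy":-1.02,"dz":-2.1,"wx":0,"wy":0,"wz":0,"hand":38},{"dx":3.07,"dy":-1.02,"dz":-2.1,"wx":0,"wy":0,"wz":0,"hand":38}]'

```text
clock: 16.5
eef_pos: [0.5844, -0.1571, 0.1179]
tool_rot: [0.708, 0.707, 0.0, 0.0]
ft_force: [-0.3, -0.7, -1.0]
grip_width: 0.0417
grasp_force: 60.9
```

```bash
python3 - <<'E'
from h import *
C=cam('wrist'); im=bot.camera('wrist'); save(im[150:400,130:430],'pics/w7.png',2)
o=bot.get_obs(); p=np.array(o['eef_pos']);print(p,o['grip_width'],C[2].round(3).tolist())
print((w2pix(C,p+[0,0,.004])-[130,150])*2)
E
```

```text
[ 0.58424484 -0.15711043  0.11773174] 0.04166170688015631 [[1.0, 0.002, -0.001], [-0.002, 0.945, 0.328], [0.001, -0.328, 0.945]]
[296.33308243 302.93818129]
```

View pics/w7.png

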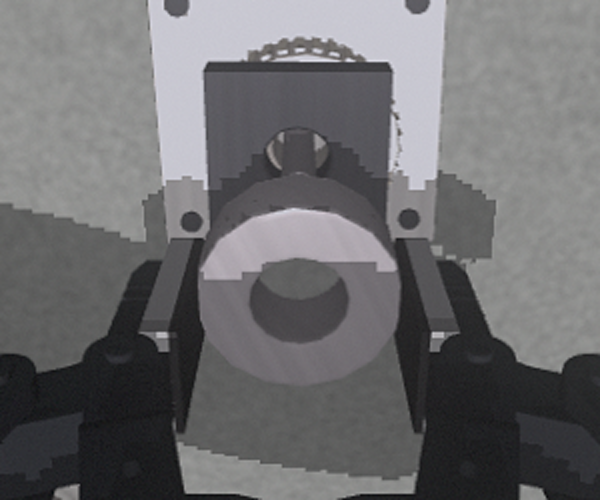

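The filter and plate are stacked flat. The sleeve hole is at crop (299,300) and lines up with the rod column (298). Lowering.

Request:
drive_tool --rows '[{"dx":0.04,"dy":0,"dz":0.1,"wx":0,"wy":0,"wz":0,"hand":38},{"dx":0.04,"dy":0,"dz":0.3,"wx":0,"wy":0,"wz":0,"hand":38},{"dx":0.04,"dy":0,"dz":0.5,"wx":0,"wy":0,"wz":0,"hand":38},{"dx":0.04,"dy":0,"dz":0.7,"wx":0,"wy":0,"wz":0,"hand":38},{"dx":0.04,"dy":0,"dz":0.9,"wx":0,"wy":0,"wz":0,"hand":38},{"dx":0.04,"dy":0,"dz":1.0,"wx":0,"wy":0,"wz":0,"hand":38},{"dx":0.04,"dy":0,"dz":1.05,"wx":0,"wy":0,"wz":0,"hand":38},{"dx":0.04,"dy":0,"dz":1.05,"wx":0,"wy":0,"wz":0,"hand":38},{"dx":0.04,"dy":0,"dz":1.05,"wx":0,"wy":0,"wz":0,"hand":38}]'

```text
clock: 17.45
eef_pos: [0.5842, -0.1538, 0.0657]
tool_rot: [0.707, 0.707, 0.0, 0.0]
ft_force: [0.4, 0.2, -0.6]
grip_width: 0.0414
grasp_force: 60.9
```

Request:
drive_tool --rows '[{"dx":-0.02,"dy":0,"dz":0.06,"wx":0,"wy":0,"wz":0,"hand":38},{"dx":-0.02,"dy":0,"dz":0.1,"wx":0,"wy":0,"wz":0,"hand":38},{"dx":-0.02,"dy":0,"dz":0.13,"wx":0,"wy":0,"wz":0,"hand":38},{"dx":-0.02,"dy":0,"dz":0.15,"wx":0,"wy":0,"wz":0,"hand":38},{"dx":-0.02,"dy":0,"dz":0.16,"wx":0,"wy":0,"wz":0,"hand":38},{"dx":-0.02,"dy":0,"dz":0.16,"wx":0,"wy":0,"wz":0,"hand":38},{"dx":-0.02,"dy":0,"dz":0.16,"wx":0,"wy":0,"wz":0,"hand":38}]'

```text
clock: 18.15
eef_pos: [0.5838, -0.1548, 0.0582]
tool_rot: [0.707, 0.707, 0.0, 0.0]
ft_force: [-2.5, 0.8, 4.9]
grip_width: 0.0416
grasp_force: 61.5
```

Request:
drive_tool --rows '[{"dx":0,"dy":0,"dz":0,"wx":0,"wy":0,"wz":0,"hand":48},{"dx":0,"dy":0,"dz":0,"wx":0,"wy":0,"wz":0,"hand":58},{"dx":0,"dy":0,"dz":0,"wx":0,"wy":0,"wz":0,"hand":62},{"dx":0,"dy":0,"dz":-0.3,"wx":0,"wy":0,"wz":0,"hand":62},{"dx":0,"dy":0,"dz":-1.0,"wx":0,"wy":0,"wz":0,"hand":62},{"dx":0,"dy":0,"dz":-1.8,"wx":0,"wy":0,"wz":0,"hand":62},{"dx":0.6,"dy":0.1,"dz":-2.0,"wx":0,"wy":0,"wz":0,"hand":60},{"dx":1.4,"dy":0.2,"dz":-2.0,"wx":0,"wy":0,"wz":0,"hand":60},{"dx":2.3,"dy":0.3,"dz":-2.0,"wx":0,"wy":0,"wz":0,"hand":60},{"dx":3.2,"dy":0.4,"dz":-2.0,"wx":0,"wy":0,"wz":0,"hand":60},{"dx":4.1,"dy":0.5,"dz":-2.0,"wx":0,"wy":0,"wz":0,"hand":60},{"dx":5.0,"dy":0.6,"dz":-2.0,"wx":0,"wy":0,"wz":0,"hand":60},{"dx":5.9,"dy":0.7,"dz":-2.0,"wx":0,"wy":0,"wz":0,"hand":60},{"dx":6.8,"dy":0.8,"dz":-2.0,"wx":0,"wy":0,"wz":0,"hand":60},{"dx":7.7,"dy":0.9,"dz":-2.0,"wx":0,"wy":0,"wz":0,"hand":60},{"dx":8.5,"dy":0.9,"dz":-2.0,"wx":0,"wy":0,"wz":0,"hand":60},{"dx":8.8,"dy":0.9,"dz":-2.0,"wx":0,"wy":0,"wz":0,"hand":60},{"dx":8.8,"dy":0.9,"dz":-2.0,"wx":0,"wy":0,"wz":0,"hand":60},{"dx":8.8,"dy":0.9,"dz":-2.0,"wx":0,"wy":0,"wz":0,"hand":60},{"dx":8.8,"dy":0.9,"dz":-2.0,"wx":0,"wy":0,"wz":0,"hand":60}]'

```text
clock: 20.15
eef_pos: [0.6291, 0.2832, 0.1573]
tool_rot: [0.708, 0.706, -0.0, 0.0]
ft_force: [0.5, -0.3, -0.4]
grip_width: 0.0602
grasp_force: 0.0
```

```bash
python3 - <<'E'
from h import *
C=cam('wrist'); im=bot.camera('wrist'); save(im,'pics/w8.png',1.4)
o=bot.get_obs(); print(o['eef_pos'],C[2].round(3).tolist())
E
```

```text
[0.62922345 0.28310857 0.15749493] [[1.0, 0.002, 0.0], [-0.002, 0.944, 0.329], [0.0, -0.329, 0.944]]
```

View pics/w8.png

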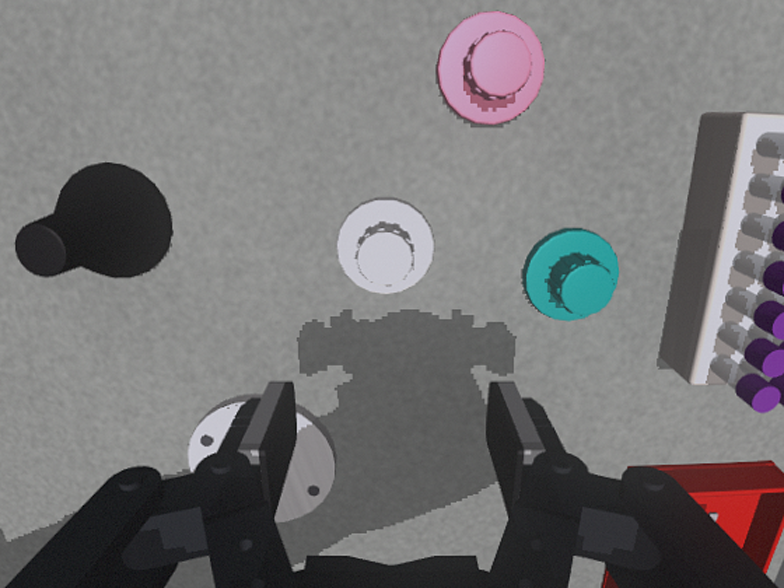

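The white/aluminium cap has its flange centre at (385,245) and knob top at (385,258). The turquoise one is to the right at (572,275), and the nozzle is to the left at (110,220).

```bash
python3 - <<'E'
from h import *
C=cam('wrist')
for a in [(385.5,245,.01),(385,258,.034),(338,245,.01),(433,245,.01),(571,273,.01),(525,273,.01),(172,225,.0)]: print(a,pix2w(C,a[0]/1.4,a[1]/1.4,a[2]).round(4))
E
```

```text
(385.5, 245, 0.01) [0.6267 0.2993 0.01  ]
(385, 258, 0.034) [0.6266 0.2982 0.034 ]
(338, 245, 0.01) [0.6    0.2994 0.01  ]
(433, 245, 0.01) [0.6533 0.2992 0.01  ]
(571, 273, 0.01) [0.7336 0.2827 0.01  ]
(525, 273, 0.01) [0.7067 0.2827 0.01  ]
(172, 225, 0.0) [0.5022 0.3096 0.    ]
```

Request:
drive_tool --rows '[{"dx":0.31,"dy":-0.05,"dz":0.4,"wx":0,"wy":0,"wz":0,"hand":55},{"dx":0.31,"dy":-0.05,"dz":1.0,"wx":0,"wy":0,"wz":0,"hand":55},{"dx":0.31,"dy":-0.05,"dz":1.6,"wx":0,"wy":0,"wz":0,"hand":55},{"dx":0.31,"dy":-0.05,"dz":2.0,"wx":0,"wy":0,"wz":0,"hand":52},{"dx":0.31,"dy":-0.05,"dz":2.3,"wx":0,"wy":0,"wz":0,"hand":50},{"dx":0.31,"dy":-0.05,"dz":2.5,"wx":0,"wy":0,"wz":0,"hand":48},{"dx":0.31,"dy":-0.05,"dz":2.55,"wx":0,"wy":0,"wz":0,"hand":45},{"dx":0.31,"dy":-0.05,"dz":2.55,"wx":0,"wy":0,"wz":0,"hand":45},{"dx":0.31,"dy":-0.05,"dz":2.55,"wx":0,"wy":0,"wz":0,"hand":45}]'

```text
clock: 21.1
eef_pos: [0.6273, 0.301, 0.0312]
tool_rot: [0.707, 0.707, 0.001, 0.0]
ft_force: [0.8, 0.8, 0.5]
grip_width: 0.0448
grasp_force: 0.0
```

Request:
drive_tool --rows '[{"dx":-0.05,"dy":-0.01,"dz":0.06,"wx":0,"wy":0,"wz":0,"hand":42},{"dx":-0.05,"dy":-0.01,"dz":0.11,"wx":0,"wy":0,"wz":0,"hand":38},{"dx":-0.05,"dy":-0.01,"dz":0.11,"wx":0,"wy":0,"wz":0,"hand":34},{"dx":-0.05,"dy":-0.01,"dz":0.11,"wx":0,"wy":0,"wz":0,"hand":25},{"dx":-0.05,"dy":-0.01,"dz":0.11,"wx":0,"wy":0,"wz":0,"hand":25},{"dx":-0.05,"dy":-0.01,"dz":0.11,"wx":0,"wy":0,"wz":0,"hand":25},{"dx":-0.05,"dy":-0.01,"dz":0.11,"wx":0,"wy":0,"wz":0,"hand":25}]'

```text
clock: 21.8
eef_pos: [0.626, 0.2983, 0.0245]
tool_rot: [0.707, 0.707, 0.0, 0.0]
ft_force: [-0.5, 0.9, 1.8]
grip_width: 0.0278
grasp_force: 59.5
```

Request:
drive_tool --rows '[{"dx":0,"dy":0,"dz":-0.3,"wx":0,"wy":0,"wz":0,"hand":25},{"dx":0,"dy":0,"dz":-0.9,"wx":0,"wy":0,"wz":0,"hand":25},{"dx":0,"dy":0,"dz":-1.6,"wx":0,"wy":0,"wz":0,"hand":25},{"dx":0,"dy":0,"dz":-2.1,"wx":0,"wy":0,"wz":0,"hand":25},{"dx":-0.5,"dy":0,"dz":-2.2,"wx":0,"wy":0,"wz":0,"hand":25},{"dx":-1.2,"dy":-0.1,"dz":-2.2,"wx":0,"wy":0,"wz":0,"hand":25},{"dx":-2.0,"dy":-0.2,"dz":-2.2,"wx":0,"wy":0,"wz":0,"hand":25},{"dx":-2.9,"dy":-0.25,"dz":-2.2,"wx":0,"wy":0,"wz":0,"hand":25},{"dx":-3.8,"dy":-0.35,"dz":-2.2,"wx":0,"wy":0,"wz":0,"hand":25},{"dx":-4.7,"dy":-0.45,"dz":-2.2,"wx":0,"wy":0,"wz":0,"hand":25},{"dx":-5.6,"dy":-0.55,"dz":-2.2,"wx":0,"wy":0,"wz":0,"hand":25},{"dx":-6.5,"dy":-0.6,"dz":-2.2,"wx":0,"wy":0,"wz":0,"hand":25},{"dx":-7.3,"dy":-0.7,"dz":-2.2,"wx":0,"wy":0,"wz":0,"hand":25},{"dx":-8.0,"dy":-0.75,"dz":-2.2,"wx":0,"wy":0,"wz":0,"hand":25},{"dx":-8.6,"dy":-0.8,"dz":-2.2,"wx":0,"wy":0,"wz":0,"hand":25},{"dx":-9.0,"dy":-0.84,"dz":-2.2,"wx":0,"wy":0,"wz":0,"hand":25},{"dx":-9.07,"dy":-0.84,"dz":-2.2,"wx":0,"wy":0,"wz":0,"hand":25},{"dx":-9.07,"dy":-0.84,"dz":-2.2,"wx":0,"wy":0,"wz":0,"hand":25},{"dx":-9.07,"dy":-0.84,"dz":-2.2,"wx":0,"wy":0,"wz":0,"hand":25},{"dx":-9.07,"dy":-0.84,"dz":-2.2,"wx":0,"wy":0,"wz":0,"hand":25}]'

```text
clock: 23.8
eef_pos: [0.5841, -0.1539, 0.1345]
tool_rot: [0.706, 0.708, 0.0, -0.0]
ft_force: [-1.3, -0.6, -1.3]
grip_width: 0.0278
grasp_force: 59.4
```

```bash
python3 - <<'E'
from h import *
C=cam('wrist'); im=bot.camera('wrist'); save(im[130:400,130:430],'pics/w9.png',2)
o=bot.get_obs(); p=np.array(o['eef_pos']);print(p,o['grip_width'],C[2].round(3).tolist())
f=lambda q:((w2pix(C,q)-[130,130])*2).round()
print('knobtop',f(p+[0,0,.0095]),'flange',f(p+[0,0,-.0145]),f(p+[0,.028,-.0145]),'rodtop',f([.5845,-.155,.07]))
E
```

```text
[ 0.58405587 -0.15395267  0.1343999 ] 0.027876194702493085 [[1.0, -0.001, -0.001], [0.002, 0.945, 0.328], [0.001, -0.328, 0.945]]
knobtop [297. 359.] flange [297. 297.] [297. 182.] rodtop [299. 215.]
```

View pics/w9.png

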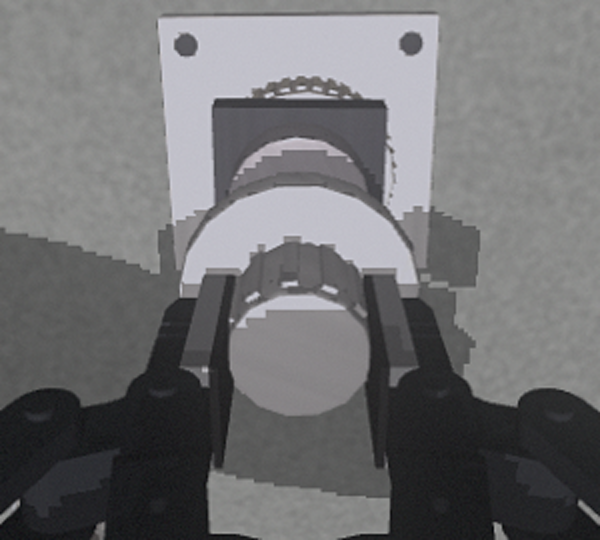

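The cap is held upright with its knob centre at (299,357), on the predicted column, and the stack below is in order. Lowering.

Request:
drive_tool --rows '[{"dx":-0.02,"dy":0.01,"dz":0.15,"wx":0,"wy":0,"wz":0,"hand":25},{"dx":-0.02,"dy":0.01,"dz":0.35,"wx":0,"wy":0,"wz":0,"hand":25},{"dx":-0.02,"dy":0.01,"dz":0.55,"wx":0,"wy":0,"wz":0,"hand":25},{"dx":-0.02,"dy":0.01,"dz":0.68,"wx":0,"wy":0,"wz":0,"hand":25},{"dx":-0.02,"dy":0.01,"dz":0.75,"wx":0,"wy":0,"wz":0,"hand":25},{"dx":-0.02,"dy":0.01,"dz":0.8,"wx":0,"wy":0,"wz":0,"hand":25},{"dx":-0.02,"dy":0.01,"dz":0.83,"wx":0,"wy":0,"wz":0,"hand":25},{"dx":-0.02,"dy":0.01,"dz":0.83,"wx":0,"wy":0,"wz":0,"hand":25},{"dx":-0.02,"dy":0.01,"dz":0.83,"wx":0,"wy":0,"wz":0,"hand":25}]'

```text
clock: 24.75
eef_pos: [0.5846, -0.1564, 0.0932]
tool_rot: [0.707, 0.707, 0.0, 0.0]
ft_force: [-0.1, 0.3, -0.6]
grip_width: 0.0277
grasp_force: 59.4
```

Request:
drive_tool --rows '[{"dx":0.02,"dy":0,"dz":0.05,"wx":0,"wy":0,"wz":0,"hand":25},{"dx":0.02,"dy":0,"dz":0.09,"wx":0,"wy":0,"wz":0,"hand":25},{"dx":0.02,"dy":0,"dz":0.12,"wx":0,"wy":0,"wz":0,"hand":25},{"dx":0.02,"dy":0,"dz":0.14,"wx":0,"wy":0,"wz":0,"hand":25},{"dx":0.02,"dy":0,"dz":0.15,"wx":0,"wy":0,"wz":0,"hand":25},{"dx":0.02,"dy":0,"dz":0.15,"wx":0,"wy":0,"wz":0,"hand":25},{"dx":0.02,"dy":0,"dz":0.15,"wx":0,"wy":0,"wz":0,"hand":25}]'

```text
clock: 25.45
eef_pos: [0.5843, -0.1553, 0.0864]
tool_rot: [0.707, 0.707, 0.0, 0.0]
ft_force: [-2.7, 1.3, 5.3]
grip_width: 0.0278
grasp_force: 59.8
```

Contact came at the expected height (0.0865). Releasing and backing off.

Request:
drive_tool --rows '[{"dx":0,"dy":0,"dz":0,"wx":0,"wy":0,"wz":0,"hand":34},{"dx":0,"dy":0,"dz":0,"wx":0,"wy":0,"wz":0,"hand":44},{"dx":0,"dy":0,"dz":0,"wx":0,"wy":0,"wz":0,"hand":52},{"dx":0,"dy":0,"dz":0,"wx":0,"wy":0,"wz":0,"hand":52},{"dx":0,"dy":0,"dz":-0.3,"wx":0,"wy":0,"wz":0,"hand":52},{"dx":0,"dy":0,"dz":-1.0,"wx":0,"wy":0,"wz":0,"hand":52},{"dx":0,"dy":0,"dz":-1.8,"wx":0,"wy":0,"wz":0,"hand":52},{"dx":0.8,"dy":-0.5,"dz":-2.2,"wx":0,"wy":0,"wz":0,"hand":52},{"dx":1.6,"dy":-1.2,"dz":-2.2,"wx":0,"wy":0,"wz":0,"hand":52},{"dx":2.4,"dy":-1.9,"dz":-2.2,"wx":0,"wy":0,"wz":0,"hand":52},{"dx":2.4,"dy":-1.9,"dz":-2.2,"wx":0,"wy":0,"wz":0,"hand":52},{"dx":2.4,"dy":-1.9,"dz":-2.2,"wx":0,"wy":0,"wz":0,"hand":52},{"dx":2.4,"dy":-1.9,"dz":-2.2,"wx":0,"wy":0,"wz":0,"hand":52}]'

```text
clock: 26.75
eef_pos: [0.4905, -0.0357, 0.1957]
tool_rot: [0.707, 0.707, 0.0, 0.001]
ft_force: [0.4, 0.1, 0.7]
grip_width: 0.052
grasp_force: 0.0
```

```bash
python3 - <<'E'
from h import *
a=bot.camera('scene')[225:305,90:270]; b=bot.camera('side')[130:210,260:440]
save(np.vstack([a,b]),'pics/fin.png',3.5)
for t in ['nozzle','jar']: print(t,[(d['extent'],d['score']) for d in bot.look_for('scene',t)[:2]] if bot.camera('scene') is not None else 0)
E
```

```text
nozzle [([317.1, 142.8, 23.3, 32.5], 0.69)]
jar [([132.3, 280.2, 23.3, 32.1], 0.97)]
```

View pics/fin.png

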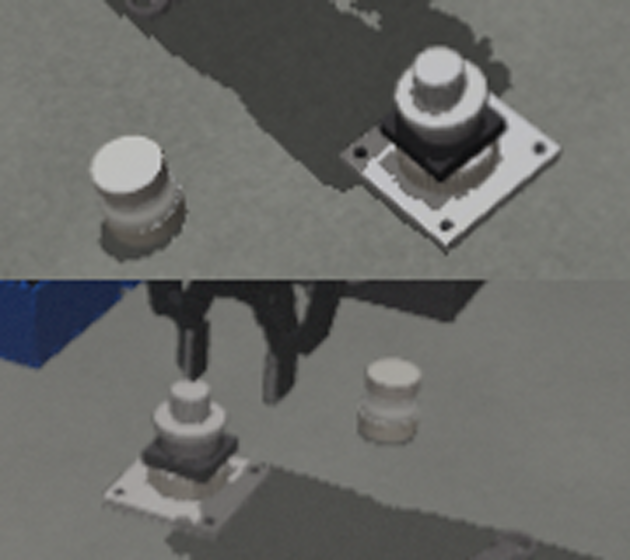

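The stack is level and in order at (440,120) in the upper view and (190,440) in the lower one. The jar and nozzle haven't moved, so I'm handing in.

```bash
python3 -c "
from workcell import bot
print(bot.job_done())"
```

```text
the job is handed in; nothing more can be done
None
```

The job is handed in: filter ring, square plate, sleeve and aluminium cap are stacked flat in that order on the square-footed stand, with the spare stand empty, the jar and nozzle where they were, and the gripper clear (about 27 s of the 99 s used).

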